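# Open the job-sheet stand at the packing bench

### The job

Two folding stands lie folded flat on the packing bench. Open the wide one, the job-sheet stand: swing its backrest up and over its balance point until it snaps fully open and stays leaning back by itself. Leave the narrow stand folded.

Things in the scene. Friction and masses are not known exactly. Their poses are not given: they have to be found in the camera images.
- wide_stand (a joint): Backrest angle of the wide stand (steel base 220 x 120 x 24 mm fixed to the bench, left or right of the narrow one; aluminium backrest 200 x 105 x 6 mm hinged near the rear). 0 = folded flat, 1.83 rad = fully open on its stop, 15 deg past upright. A spring shuts it below about 1.0 rad and snaps it open above. Lifting it by the bar takes about 6 N at first, less later.
- wide_stand_bar (a point): Middle of its grip bar: 10 mm round steel, 90 mm long, cross bar of a wire U on the backrest's free edge, 50 mm open window between bar and plate. Folded, bar and hinge axis lie 32 mm above the bench, the bar 55 mm in front of the base, free below. Frame turns with the backrest: y along bar and hinge, x from bar to hinge axis (160 mm away, the side away from the robot), z up when folded.
- narrow_stand (a joint): Backrest angle of the narrow stand: same shape, depth, hinge and snap as the wide one, but the base is only 110 mm wide and its bar 74 mm long. 0 = folded flat, and so it stays.

How it is judged:
By the outcome, as a careful person would: the job done as asked, in the order asked, and still so for the second after the job is handed in, with the robot touching nothing.
It also fails if it takes over 42 s, if anything falls off the work surface, if the arm or the gripper's body presses on something with over 40 N, if the wrist force passes 120 N, or if a joint passes its speed limit or range.

### The arm

A 6-joint arm with a two-finger parallel gripper is mounted at the origin on the work surface. World frame = base frame: x ahead of the robot, y to its left, z up, the work surface at z = 0. Lengths are in mm, angles in rad, forces in N, time in s.
With the tool pointing down it reaches from about 350 to 775 mm from the base axis. Payload 7.3 kg.
Tool frame: the origin (TCP) lies midway between the tips of the shut fingers; the grasp point (between the pads) lies 19 mm behind it; x points along the fingers, y is the direction in which the jaws open and shut, and the axes are right-handed (so a half turn about x gives the same grasp; the last joint's range is limited). The gripper opens to 92 mm and grips with 3 to 60 N. Pads are 19 mm wide; open, the fingers measure 130 mm over their backs; the gripper's body (75 mm by 190 mm) begins 47 mm behind the grasp point.
Start: joints at [-1.261, 0.342, 1.524, -0, 1.275, -0.146], TCP at [231.12, -471.415, 191.441] pointing down, gripper open.
Joint ranges: [-2.53, 2.53], [-0.77, 2.02], [0.04, 2.7], [-1, 4.14], [0.28, 2.66], [-3.11, 3.11]. Speed limits (rad/s): [2.57, 2.57, 3.14, 3.14, 3.14, 3.14].

### API

Orientations are given as [roll, pitch, yaw] about the fixed x, y, z axes, in that order (R = Rz(yaw) Ry(pitch) Rx(roll)).
In Python, from plant import bot gives the robot as it stands. The module is installed in compiled form; this text tells all that it offers.
- The arm moves only by the shell command python3 -m handwheel 'ROWS' [OPENING]. ROWS is JSON, a list that holds one entry, the list of rows, each a list of 4 numbers: the shift along the tool's x, y, z in cm, then the turn about the tool's x in rad. A call has 1 to 8 rows; each row shifts and turns the commanded pose from where the row before left it, along the tool's axes as they then stand; what a row does not reach is not made up. A row lasts 1/12 s, in which the tool goes at most 41.7 mm and 7.16 degrees, less where a joint would pass 70% of its speed; a pose out of reach is approached as far as the arm can. A call is refused whole if a number of a shift passes 4.17 or a number of a turn 0.125, either way. A call with a gripper value outside its range is refused whole. OPENING is the opening, from 0 (shut) to 1 (fully open), set as the call begins (- or left out, the last holds). The fingers move at their own pace and stop on an object; the grip force is fixed at half the most. Time passes only in rows, so rows that do not move let the fingers close. It gives the time, the measured TCP pose, the force and the opening at its end, in the units of the state.
- bot.get_obs(): the state, without advancing time (a new reading comes with each control period).
- bot.capture(name): name is "side" or "top"; returns (picture, depth): 384x512x3 uint8, red, green, blue; 384x512 float32, mm along the optical axis (not along the pixel's ray), 0 where there is no reading.
- bot.camera_model(name): a dict with "fx", "fy", "cx", "cy" (pixels), "position" and "rotation" of the camera in the world. Camera axes: x right, y down, z forward; pixel columns grow to the right and rows downward; lengths in mm; the calibration is good to about 2 mm. A picture is of the moment at which its call begins. camera_model takes no time and is no camera call.
- bot.close_job(): hands the job in, once; it reports no verdict.
Trained networks look in the newest picture that a camera, given by its name, has taken for a name from the list of things; names that differ only in an ending like _2 or _b are one class to them, and where a whole thing is asked for, a point or a joint stands for the part that bears it (a point fixed in the world has none). Each returns a list of dicts, best first, with "conf" (0 to 1); they miss things now and then, are a little off and sometimes report something else, mostly with a low value. They report only what shows in the picture. A call takes as long as a camera call.
- bot.find_in(camera, label): "bbox" ([left, top, width, height] in pixels, round what is visible of it).
- bot.spot_point(camera, label): "point" ([column, row] in pixels: a listed point, or the origin of a listed thing).
The state is a dict: "time": time; "joint_positions": joint angles; "dq": joint speeds; "tau": joint torques, N m; "tool_pos": TCP position; "tcp_rot": TCP orientation; "contact_force": force on the tool from outside, world axes, zero at the start; "moment": the same for the moment, N m; "grip_width": finger opening in mm.
Only numpy, scipy, OpenCV 4.12 (cv2) and the standard library are available. Lean on these libraries where they do the work, as an engineer would, in place of code of your own. Each camera call takes 0.05 s, during which the arm holds its last target.

## Working session

There is one attempt and no reset: what is moved stays moved. The work goes in short steps, Python scripts to look and compute and a shell command to move; the robot and the scene stay as the last step left them, time stands still between calls to the robot, and variables do not carry over. Pictures are saved under pics/ and viewed, and the job is handed in when it is done.

```bash
mkdir -p pics; cat > h.py <<'E'
from plant import bot
import numpy as np, cv2
def px2w(cam,u,v,d):
    m=bot.camera_model(cam); R=np.array(m["rotation"]); 
    p=np.array([(u-m["cx"])/m["fx"]*d,(v-m["cy"])/m["fy"]*d,d])
    return R@p+np.array(m["position"])
def cloud(cam,depth):
    m=bot.camera_model(cam); R=np.array(m["rotation"])
    v,u=np.mgrid[0:384,0:512]
    P=np.stack([(u-m["cx"])/m["fx"]*depth,(v-m["cy"])/m["fy"]*depth,depth],-1)
    return P@R.T+np.array(m["position"])
E
python3 - <<'E'
from h import *
o=bot.get_obs(); print(o)
ims=[]
for c in("top","side"):
    p,d=bot.capture(c); cv2.imwrite(f"pics/{c}1.png",p[:,:,::-1]); np.save(f"{c}1.npy",d)
    print(c,bot.camera_model(c))
    for n in ("wide_stand_bar","wide_stand","narrow_stand"):
        print(n,bot.find_in(c,n)[:2],bot.spot_point(c,n)[:2])
E
```

```text
{'time': 0.0, 'joint_positions': array([-1.26100261e+00,  3.42718869e-01,  1.52502853e+00, -1.69843355e-05,
        1.27537462e+00, -1.45958060e-01]), 'dq': array([ 4.74460684e-05, -3.96536311e-04, -6.67404325e-04,  1.02171876e-03,
        1.91178786e-03, -2.45382050e-04]), 'tau': array([-7.00227656e-05, -4.31240273e+01, -2.44217902e+01,  7.16973888e-02,
        5.60603582e-02, -1.47910087e-04]), 'tool_pos': array([ 230.96508649, -470.95403919,  190.7429792 ]), 'tcp_rot': array([-1.70613533,  1.56926688,  1.89121406]), 'contact_force': array([-0.03754717, -0.4869132 ,  0.26251524]), 'moment': array([-0.06037719, -0.02654728,  0.00471862]), 'grip_width': 92.0447830894275}
top {'fx': 369.8209219054864, 'fy': 369.8209219054864, 'cx': 247.0798437578015, 'cy': 196.09852812340532, 'position': array([358.98975729, -26.47156932, 866.30806255]), 'rotation': array([-2.93510587e+00,  6.90014266e-04, -1.55089566e+00])}
wide_stand_bar [{'bbox': [310.5, 173.5, 90.0, 79.4], 'conf': 0.57}] [{'point': [359.5, 246.5], 'conf': 0.6}]Traceback (most recent call last):
  File "<stdin>", line 8, in <module>
ValueError: it knows: wide_stand_bar
```

```bash
sed -i 's/R=np.array(m\["rotation"\])/R=Rot.from_euler("xyz",m["rotation"]).as_matrix()/; s/^import numpy.*/&\nfrom scipy.spatial.transform import Rotation as Rot/' h.py
python3 - <<'E'
from h import *
for c in("top","side"):
    p,d=bot.capture(c); cv2.imwrite(f"pics/{c}1.png",p[:,:,::-1]); np.save(f"{c}1.npy",d)
    print(c,bot.camera_model(c))
    n="wide_stand_bar"
    s=bot.spot_point(c,n); print(bot.find_in(c,n)[:2],s[:2])
    for q in s[:2]:
        u,v=q["point"]; print(d[int(v)-2:int(v)+3,int(u)-2:int(u)+3]); print(px2w(c,u,v,d[int(v),int(u)]))
E
```

```text
top {'fx': 369.8209219054864, 'fy': 369.8209219054864, 'cx': 247.0798437578015, 'cy': 196.09852812340532, 'position': array([358.98975729, -26.47156932, 866.30806255]), 'rotation': array([-2.93510587e+00,  6.90014266e-04, -1.55089566e+00])}
[{'bbox': [306.7, 173.8, 94.8, 78.9], 'conf': 0.67}] [{'point': [357.4, 248.0], 'conf': 0.78}]
[[858.19257 861.4049  861.5408  861.4221  860.27954]
 [823.40356 825.5915  822.22034 825.33026 825.2605 ]
 [820.68604 823.9726  821.7543  823.1543  822.3848 ]
 [824.6356  824.51526 820.9737  823.6466  824.96735]
 [824.28204 821.28076 823.62415 823.63885 822.5433 ]]
[ 419.44666479 -269.88038848   38.19657212]
side {'fx': 399.46573432584637, 'fy': 399.46573432584637, 'cx': 259.1257184259374, 'cy': 199.16368669884503, 'position': array([151.03474422, 509.62852807, 850.63771035]), 'rotation': array([-2.43516498, -0.00531909, -2.53298224])}
[{'bbox': [271.7, 137.2, 73.2, 50.8], 'conf': 0.86}, {'bbox': [163.1, 240.6, 76.3, 58.6], 'conf': 0.3}] [{'point': [337.6, 175.1], 'conf': 0.62}]
[[1138.6786 1136.8346 1135.0333 1142.5665 1187.8301]
 [1132.8241 1133.5471 1135.0431 1181.661  1186.5731]
 [1130.2711 1131.1438 1132.6901 1181.4198 1183.0775]
 [1131.9935 1132.1334 1182.6492 1177.7389 1179.8694]
 [1127.7415 1131.1407 1177.7776 1177.8729 1177.0406]]
[ 414.94887511 -265.8900815    34.50318703]
```

View pics/top1.png

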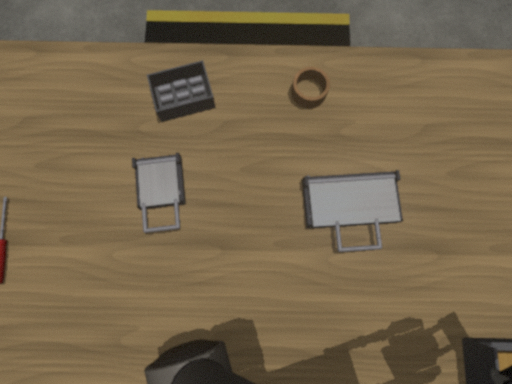

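View pics/side1.png

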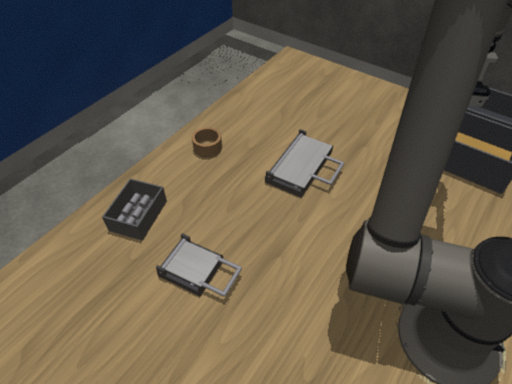

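The top view shows the wide stand at about columns 303–402, rows 172–252, with its bar's middle near (358, 249). The narrow stand is at about columns 133–185, rows 153–233. In the side view the wide stand's bar is near (333, 172). Next I'll fit the bar and plate geometry.

```bash
python3 - <<'E'
from h import *
o=bot.get_obs()
for c,(u0,u1,v0,v1) in {"top":(295,410,160,260),"side":(260,352,125,200)}.items():
    d=np.load(f"{c}1.npy"); P=cloud(c,d)[v0:v1,u0:u1].reshape(-1,3)
    z=P[:,2]; print(c,"bench z",np.median(z[z<15]))
    pl=P[(z>22)&(z<60)]
    r=cv2.minAreaRect(pl[:,:2].astype(np.float32)); print("all",r,np.median(pl[:,2]))
    bar=P[(z>18)&(z<60)&(P[:,0]<428)]
    # bar points: front-most
    m=bar.mean(0); _,s,vt=np.linalg.svd(bar[:,:2]-m[:2]); print("front strip",len(bar),m,bar.min(0),bar.max(0),vt[0],np.degrees(np.arctan2(vt[0][0],vt[0][1])))
    plate=P[(z>22)&(z<60)&(P[:,0]>480)]
    r=cv2.minAreaRect(plate[:,:2].astype(np.float32)); print("plate",r,cv2.boxPoints(r).round(0).tolist())
R=Rot.from_euler("xyz",o["tcp_rot"]).as_matrix(); print(R.round(3), o["tool_pos"],o["time"])
E
```

```text
top bench z 0.2462262039135794
all ((504.0157470703125, -269.2919921875), (179.75254821777344, 220.34129333496094), 4.891055583953857) 35.21462310648428
front strip 216 [ 419.71326084 -272.73267903   36.17843032] [ 411.97595558 -325.92182246   31.30696792] [ 427.7347337  -225.80432621   40.85208974] [ 0.04992981 -0.99875273] 177.13804237153352
plate ((534.1277465820312, -266.66070556640625), (119.62577819824219, 220.56793212890625), 4.660451889038086) [[466.0, -162.0], [483.0, -381.0], [603.0, -372.0], [585.0, -152.0]]
side bench z -0.6227461735355746
all ((506.56207275390625, -265.928466796875), (179.52593994140625, 223.5699920654297), 5.1923394203186035) 34.28831925626861
front strip 95 [ 421.292603   -266.58037566   34.77717628] [ 413.93969721 -320.0475132    28.73097715] [ 427.70952617 -221.49780077   39.09936363] [-0.05358728  0.99856317] -3.07179638908347
plate ((537.3792114257812, -262.21807861328125), (120.18052673339844, 223.6336669921875), 3.7892842292785645) [[470.0, -155.0], [485.0, -378.0], [605.0, -370.0], [590.0, -147.0]]
[[-0.     0.44  -0.898]
 [-0.    -0.898 -0.44 ]
 [-1.     0.     0.   ]] [ 231.10963434 -471.39420408  191.40285575] 0.5
```

```bash
python3 -c "
import cv2
a=cv2.imread('pics/top1.png')[160:265,290:415];b=cv2.imread('pics/side1.png')[125:200,255:355]
cv2.imwrite('pics/z.png',cv2.resize(a,None,fx=6,fy=5.6))"
```

```text
(no output)
```

View pics/z.png

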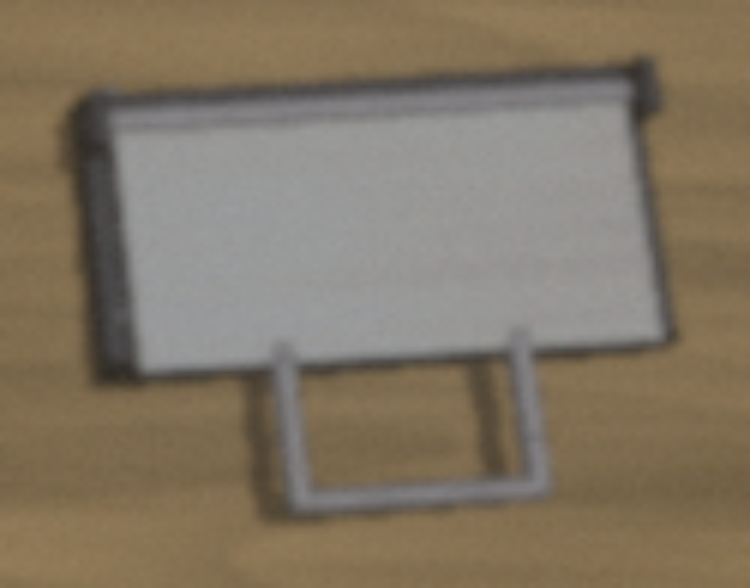

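```bash
python3 -m handwheel '[[[0,0,0,-0.12],[0,0,0,-0.12],[0,0,0,-0.12],[0,0,0,-0.12],[0,0,0,-0.12],[0,0,0,-0.12],[0,0,0,-0.12],[0,0,0,-0.12]]]' 0.5; python3 -m handwheel '[[[0,0,0,-0.12],[0,0,0,-0.117],[0,0,0,0]]]'
cat > rel.py <<'E'
from h import *
import sys
o=bot.get_obs(); R=Rot.from_euler("xyz",o["tcp_rot"]).as_matrix()
B=np.array([420,-271,32.]); xb=np.array([np.cos(.082),np.sin(.082),0]); H=B+160*xb
def at(th,dz=0): return H-160*np.cos(th)*xb+np.array([0,0,160*np.sin(th)+dz])
print(o["time"],o["tool_pos"].round(1),"y yaw",np.arctan2(R[1,1],R[0,1]).round(3),"x",R[:,0].round(3),"F",o["contact_force"].round(1),"w",round(o["grip_width"],1),"q",o["joint_positions"].round(2))
for t in sys.argv[1:]:
    th,dz=map(float,t.split(",")); g=at(th,dz)-np.array([0,0,19]); print(t,"target",g.round(1),"tool cm",(R.T@(g-o["tool_pos"])/10).round(2))
E
python3 rel.py 0,80 0,0
```

```text
time: 1.17
tool_pos: [231.1, -471.4, 191.4]
tcp_rot: [0.591, 1.571, -1.129]
contact_force: [-0.1, -0.1, -0.3]
grip_width: 46.8
time: 1.42
tool_pos: [231.1, -471.4, 191.5]
tcp_rot: [-0.029, 1.571, -1.514]
contact_force: [-0.8, -0.6, -0.1]
grip_width: 46.1
1.4167 [ 231.1 -471.4  191.5] y yaw 0.086 x [ 0. -0. -1.] F [-0.8 -0.6 -0.1] w 46.1 q [-1.26  0.34  1.52 -0.    1.28 -1.35]
0,80 target [ 420. -271.   93.] tool cm [  9.84  20.54 -18.34]
0,0 target [ 420. -271.   13.] tool cm [ 17.84  20.54 -18.34]
```

```bash
python3 -m handwheel '[[[1.2,2.57,-2.29,0],[1.2,2.57,-2.29,0],[1.2,2.57,-2.29,0],[1.2,2.57,-2.29,0],[1.2,2.57,-2.29,0],[1.2,2.57,-2.29,0],[1.2,2.57,-2.29,0],[1.2,2.57,-2.29,0]]]'; python3 -m handwheel '[[[0,0,0,0],[0,0,0,0]]]' >/dev/null; python3 rel.py 0,80 0,0
python3 - <<'E'
from h import *
for c in("top","side"):
    p,d=bot.capture(c); cv2.imwrite(f"pics/{c}2.png",p[:,:,::-1])
    print(bot.spot_point(c,"wide_stand_bar"))
E
python3 -c "
import cv2
a=cv2.imread('pics/top2.png')[140:290,270:430];b=cv2.imread('pics/side2.png')[60:240,220:412]
import numpy as np
cv2.imwrite('pics/z2.png',np.hstack([cv2.resize(a,(400,375)),cv2.resize(b,(400,375))]))"
```

```text
time: 2.08
tool_pos: [422.1, -270.7, 95.1]
tcp_rot: [0.725, 1.57, -0.768]
contact_force: [1.0, -0.2, 0.2]
grip_width: 45.9
2.25 [ 421.6 -270.4   94.8] y yaw 0.083 x [-0.001  0.001 -1.   ] F [-0.   0.  -0.1] w 45.8 q [-0.72  0.4   1.73 -0.    1.01 -0.81]
0,80 target [ 420. -271.   93.] tool cm [ 0.18 -0.16  0.04]
0,0 target [ 420. -271.   13.] tool cm [ 8.18 -0.16  0.05]
[{'point': [359.5, 247.0], 'conf': 0.67}]
[{'point': [335.3, 174.2], 'conf': 0.58}]
```

View pics/z2.png

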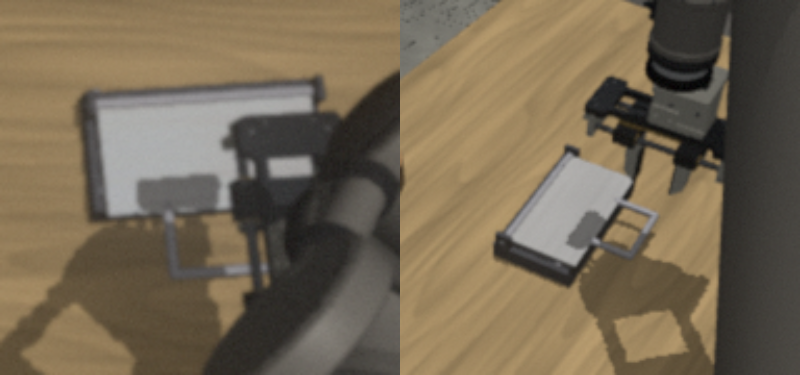

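The left half (top view) shows the gripper above the right part of the bar. The right half (side view) shows the fingertips straddling the bar's line, with the bar at about (335, 174) in the full picture. The shadow and parallax are consistent with that, so I'm descending.

```bash
python3 -m handwheel '[[[0.7,-0.2,0,0],[0.7,0,0,0],[0.7,0,0,0],[0.7,0,0,0],[0.7,0,0,0],[0.7,0,0,0],[0,0,0,0]]]'; python3 rel.py 0,0
python3 - <<'E'
from h import *
p,d=bot.capture("side"); cv2.imwrite("pics/s3.png",cv2.resize(p[100:220,240:400,::-1],(800,600)))
E
```

```text
time: 3.03
tool_pos: [418.2, -271.5, 51.7]
tcp_rot: [-2.367, 1.568, 2.427]
contact_force: [0.8, 0.1, -0.1]
grip_width: 45.9
3.0333 [ 418.2 -271.5   51.7] y yaw 0.082 x [-0.002  0.002 -1.   ] F [ 0.8  0.1 -0.1] w 45.9 q [-0.73  0.46  1.78 -0.    0.91 -0.81]
0,0 target [ 420. -271.   13.] tool cm [ 3.87  0.19 -0.03]
```

View pics/s3.png

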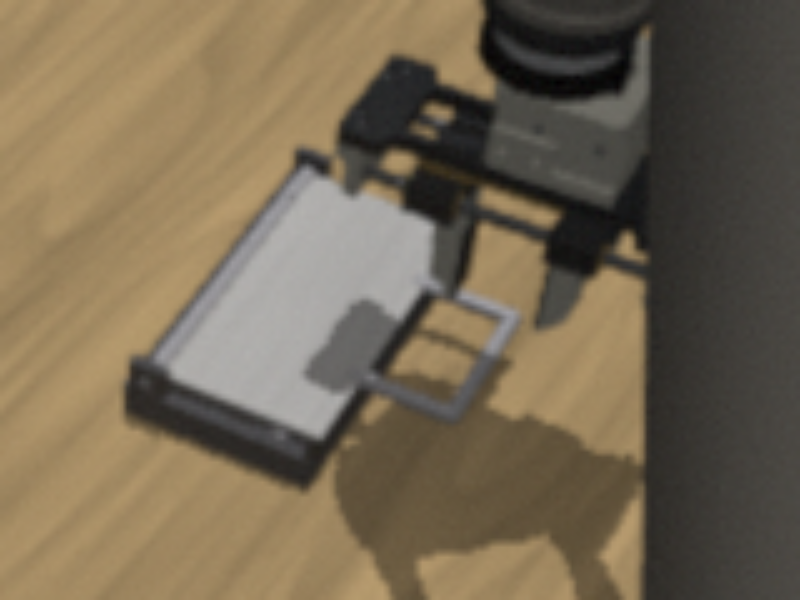

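The left fingertip is at crop (445, 285) and the right one at (545, 325). I'll check their projection against the bar.

```bash
python3 - <<'E'
from h import *
def proj(c,P):
    m=bot.camera_model(c);R=Rot.from_euler("xyz",m["rotation"]).as_matrix()
    q=R.T@(np.array(P)-m["position"]); return np.array([m["fx"]*q[0]/q[2]+m["cx"],m["fy"]*q[1]/q[2]+m["cy"]])
f=lambda P:((proj("side",P)-[240,100])*5).round(0)
o=bot.get_obs();T=o["tool_pos"];xb=np.array([.9966,.082,0]);yb=np.array([-.082,.9966,0])
print("TCP",f(T),"tips",f(T+23*xb),f(T-23*xb))
B=np.array([420,-271,32]);print("bar",f(B),"ends",f(B+45*yb),f(B-45*yb))
E
```

```text
TCP [492. 344.] tips [454. 330.] [530. 359.]
bar [484. 370.] ends [452. 420.] [514. 322.]
```

```bash
python3 - <<'E'
from h import *
p,d=bot.capture("side"); P=cloud("side",d); np.save("s4.npy",d)
for (u,v) in [(326,150),(327,153),(328,156),(349,159),(349,162),(350,164),(348,165),(349,166)]:
    print((u,v),P[v,u].round(0),p[v,u])
E
```

```text
(326, 150) [ 492. -338.   35.] [110 108 105]
(327, 153) [ 454. -256.  106.] [76 74 69]
(328, 156) [ 451. -260.   94.] [93 92 89]
(349, 159) [ 392. -261.  114.] [68 66 62]
(349, 162) [ 391. -263.  102.] [78 76 72]
(350, 164) [ 387. -263.   97.] [99 90 76]
(348, 165) [ 392. -265.   88.] [107  95  76]
(349, 166) [ 417. -355.   -3.] [159 136  97]
```

```bash
python3 - <<'E'
from h import *
P=cloud("side",np.load("s4.npy"))
for v in range(156,176): print(v,P[v,338:358,2].round(0).astype(int))
E
python3 rel.py
```

```text
156 [ -2  -1   1  -4   0   1   1   1   1  -2  -2 120 126 123 124 127 130 131
 130  -2]
157 [ -2   1   0  -1   2  -1  -5  -3  -1  -1   0 117 119 118 121 123 126 126
 118  -1]
158 [  0  -3  -4  -3  -2   0   0   1  -1  -4  -1 117 116 117 116 119 123 123
 109  -1]
159 [  0   1   0  -3   1  -1   1  -2  -1   1 108 114 113 114 118 121 117 116
  -1  -2]
160 [ 37  -2   0   3  -1   1  -2   1   1   0 108 110 110 113 115 112 115 108
   0  -2]
161 [ 36  34  36   1  -2  -5   0  -4   1   1 103 105 107 108 109 111 111   1
  -3  -1]
162 [ 34  34  36  35  37  36  -1   1   2  -2 103 102 103 104 106 107 101   0
   0   1]
163 [ 31  30  34  35  35  35  34  -2   1  96  98  98 104 100 103 105  -2  -3
   0  -2]
164 [  1  -1  29  37  34  37  32   0  -1  91  94  94  97  98 100   1  -3   3
  -3  -3]
165 [ 0 -2 36 37 35 32 -3 -3 -1 88 88 93 91  2 -1  0 -3 -1  0 -2]
166 [-1 35 35 35 35  0 -1  0 -1  0 -3 -3 -2 -2  0 -2 -3  2  0 -4]
167 [-2 36 38 34 33 -2  0 -1  0 -1 -2 -2  0  1 -2  1 -3  0 -3 -1]
168 [37 36 34 36 -3  0 -2  1  2 -1 -2 -2  1  2 -2 -2 -1 -2  1 -4]
169 [851  37  34  31   0  -1  -2   0   3  -2   1  -2   0  -1  -3   0   1  -1
  -1  -3]
170 [33 37 34 -1  2  0 -1 -3 -2 -3 -3  0 -2 -1 -1 -2  0 -1 -1  0]
171 [33 37 -1 -1  1 -2 -4  0 -1  0 -1  2  1 -3  0  1 -2 -2  0 -2]
172 [35 33  0 -1 -3 -3  0 -1  1  2  2  0 -3  0 -1  2  1 -1 -2 -2]
173 [35 -2  1 -3 -3 -1  0 -2 -1 -2 -2 -3 -2 -1  1 -2  1 -1 -1  0]
174 [-3 -3  1 -3 -2 -1 -2  3 -2 -4  1 -3 -1  0 -2  0 -3  1  2 -3]
175 [ 0 -2  0 -1  3 -3 -2 -2  0 -3 -1 -1  2 -6  1 -2 -3 -2 -1  0]
3.1333 [ 418.9 -272.    53. ] y yaw 0.082 x [-0.001  0.    -1.   ] F [-0.5 -0.4  0.2] w 45.7 q [-0.73  0.46  1.78 -0.    0.91 -0.81]
```

The xy alignment is good. The camera, however, shows the fingertips about 30 mm higher than the TCP reading suggests. I'll go down to the nominal height and look again.

```bash
python3 -m handwheel '[[[0.7,0.15,0,0],[0.7,0,0,0],[0.7,0,0,0],[0.7,0,0,0],[0.7,0,0,0],[0.4,0,0,0],[0,0,0,0],[0,0,0,0]]]'; python3 rel.py 0,0
python3 - <<'E'
from h import *
p,d=bot.capture("side"); cv2.imwrite("pics/s5.png",cv2.resize(p[100:220,240:400,::-1],(800,600)))
P=cloud("side",d)
for v in range(160,186,2): print(v,P[v,325:355,2].round(0).astype(int))
E
```

```text
time: 3.8
tool_pos: [420.4, -272.0, 14.1]
tcp_rot: [-2.26, 1.57, 2.534]
contact_force: [-0.3, 0.1, 0.8]
grip_width: 45.7
3.8 [ 420.4 -272.    14.1] y yaw 0.082 x [-0.  0. -1.] F [-0.3  0.1  0.8] w 45.7 q [-0.73  0.52  1.81 -0.    0.81 -0.81]
0,0 target [ 420. -271.   13.] tool cm [ 0.11 -0.03 -0.1 ]
160 [ 79  78  81  80  81  84  75  32  31  35  37  37  37  34  -2  -4   0   0
   1  -4  -1 128 130 132 134 134 136 136 139 137]
162 [ 69  71  74  72  77  74  62   1   3  29  32  34  35  36  31  35  37  39
  35 851 122 122 125 125 127 127 129 130 131 130]
164 [ 59  67  64  66  67  57  49  -3   0  -1   0  -4   0   1  -2  30  35  37
  28  33   0  89  91  96 117 122 121 122 122 125]
166 [ 0 59 60 58 59 52  1 -3  0 -4 -3  0 -3  0 36 34 38 34 -1 -2  0 85 87 88
 86 88 89 92 88 -1]
168 [ 0 -1 50 48  2 -5  0  0  0 -2  1 -1 -1 35 37 37 33 -2  1 -2  0 79 79 83
 81 86 85 83 -1  0]
170 [-2 -1 -2  1 -3 -1  1  1  0  3 -5 -2 38 34 35 32 -3  0 -3  1 68 69 73 73
 71 75 78 59 -4 -2]
172 [ 2  0  0  1  0 -2  0 -3 -2  1 -1 35 36 32 32  0 -2  3  0 -2 60 63 67 67
 67 67 -3  1 -2  3]
174 [-1 -1  1 -3 -1  0  5 -1  0 35 37 35 35  0 -1 -2  3  0  0 52 57 56 58 59
 63  1 -4  1 -3 -3]
176 [-5 -1  0 -3  0  1 -1 -2 35 37 37 33 -2  0  1  0  1 -2 -1  1  1 -2  0 -2
 -2 -1  1  2  2 -2]
178 [-1 -2 -2 -3 -3 -1  0 35 38 34 35  0 -3  0 -4  1  1  0  0  1 -3 -2  0 -1
 -1 -2 -2  0  2 -1]
180 [36 35 33  2  1 33 35 37 36 33  1 -1  1 -3 -3 -2  2  1 -2 -4  0 -2 -1 -2
  0 -5 -1 -2 -3 -1]
182 [34 33 34 32 38 36 37 37  0 -4 -1 -3  1  1  0 -1  0 -2 -3  0 -1 -1  3  0
 -3  0 -3 -3  0 -2]
184 [-6 -3 -1 -4 29 32 29  1  1 -3  0  0 -1  1  0  0  2 -2  0  0  0  1 -1 -1
 -3 -1 -2  2 -1 -2]
```

View pics/s5.png

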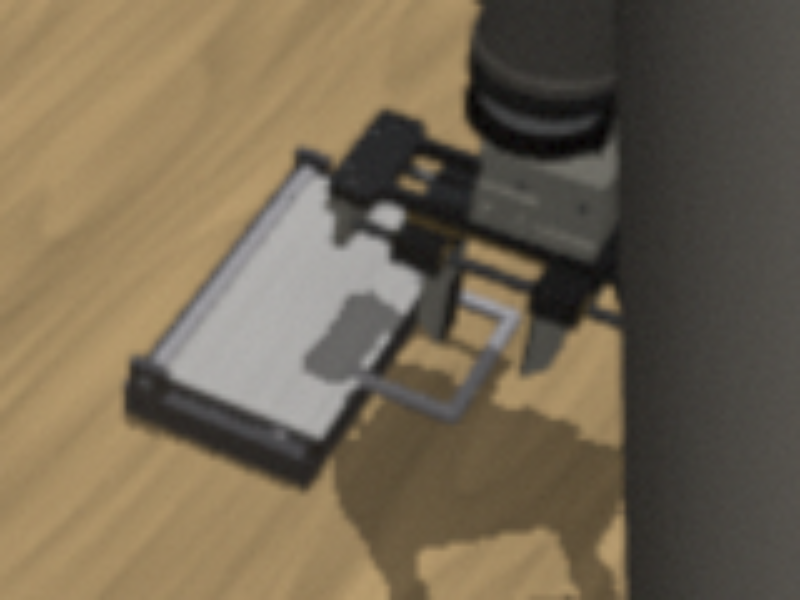

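The visible fingertips still end at z ≈ 50 by depth, at crop (435, 335) and (535, 370), against a TCP reading of 14. Closing here does no harm, and the finger width will show whether the bar is between the pads.

```bash
python3 -m handwheel '[[[0,0,0,0],[0,0,0,0],[0,0,0,0],[0,0,0,0],[0,0,0,0],[0,0,0,0]]]' 0; python3 rel.py 0,0
python3 - <<'E'
from h import *
p,d=bot.capture("side"); cv2.imwrite("pics/s6.png",cv2.resize(p[100:220,240:400,::-1],(800,600)))
P=cloud("side",d)
for v in range(160,186,2): print(v,P[v,330:350,2].round(0).astype(int))
E
```

```text
time: 4.35
tool_pos: [420.6, -272.1, 14.5]
tcp_rot: [0.671, 1.571, -0.818]
contact_force: [0.2, 0.0, 0.5]
grip_width: 10.5
4.35 [ 420.6 -272.1   14.5] y yaw 0.082 x [ 0. -0. -1.] F [0.2 0.  0.5] w 10.5 q [-0.73  0.52  1.81 -0.    0.81 -0.81]
0,0 target [ 420. -271.   13.] tool cm [ 0.15 -0.05 -0.11]
160 [ 85  87  88  88  89  90  89  86  77 121 120 121 122 128 124 128 129 130
 131 132]
162 [ 77  77  80  79  82  82  83  77  34  35  88  93  95  96  97 121 122 125
 125 127]
164 [69 72 70 72 75 73 73 62  1 -4 84 84 85 86 90 90 91 80 -3  1]
166 [63 64 65 66 68 68 60 -1  0 73 75 78 78 80 81 81 77  1  0 -2]
168 [-3 59 56 59 58 58 -1  0 37 68 68 73 70 74 77 73  0 -1 -2 -1]
170 [-1 -2 -1 54 52  1  1 38 36 62 62 63 68 64 69 -3  1 -2 -3 -1]
172 [ 0 -3  1  2  0 -1 36 36 52 54 55 55 -2 -2  3  1 -1 -2  2  1]
174 [ 0 -4  1  0 32 35 37 34  0  2 -1 -1  2 -2  4 -1 -1 -1  0 -1]
176 [-1 -3 -3 37 35 35 35 -3  2 -2 -1  0  1 -1 -2  1  0 -1 -1  0]
178 [-1  0 35 35 38 34  2  1  1 -1 -2 -1 -2  1  1 -3 -1 -2  2 -1]
180 [32 35 35 33 31 -3 -1  0  0  0  0 -1 -3 -2 -1 -1 -4  0 -1 -3]
182 [38 33 35 -2  1  0 -1 -1 -1 -3  0  0  0  1  1 -6 -3 -1 -2  2]
184 [32 32 -3  0  0 -2  0 -1 -1  1 -1 -2 -1  0  0 -3 -2  0 -3 -3]
```

View pics/s6.png

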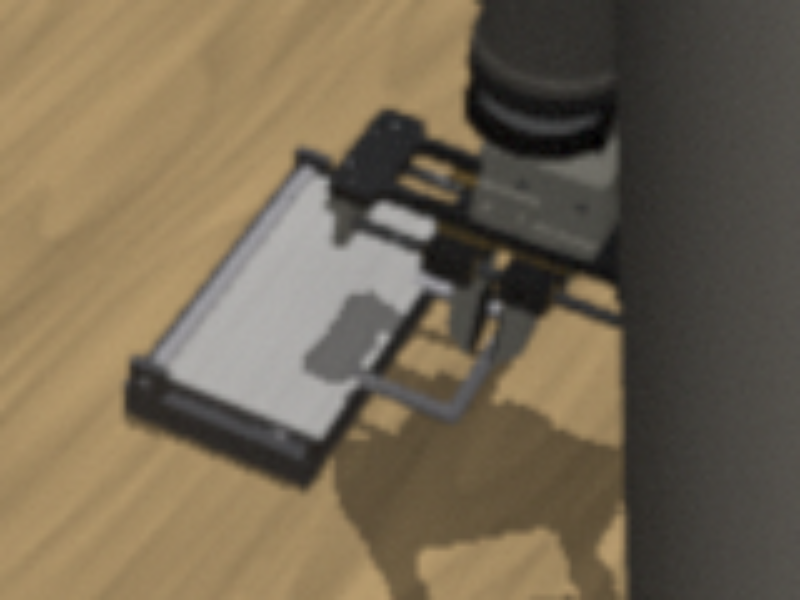

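Both fingertips now sit close on either side of the bar, at about crop (475, 345) and (505, 360), and the width is 10.5. I'll check that this value has stopped changing.

```bash
python3 -m handwheel '[[[0,0,0,0],[0,0,0,0]]]'; python3 - <<'E'
import numpy as np
R=160;ths=np.arange(0,1.83,.1)
for a,b in zip(ths[:-1],ths[1:]):
    print(round(b,2),"x",round(-R/10*(np.sin(b)-np.sin(a)),2),"y",round(R/10*(np.cos(a)-np.cos(b)),2))
E
```

```text
time: 4.57
tool_pos: [420.5, -272.0, 14.4]
tcp_rot: [0.246, 1.571, -1.243]
contact_force: [0.5, 0.9, 0.6]
grip_width: 0.3
0.1 x -1.6 y 0.08
0.2 x -1.58 y 0.24
0.3 x -1.55 y 0.4
0.4 x -1.5 y 0.55
0.5 x -1.44 y 0.7
0.6 x -1.36 y 0.84
0.7 x -1.27 y 0.97
0.8 x -1.17 y 1.09
0.9 x -1.06 y 1.2
1.0 x -0.93 y 1.3
1.1 x -0.8 y 1.39
1.2 x -0.65 y 1.46
1.3 x -0.5 y 1.52
1.4 x -0.35 y 1.56
1.5 x -0.19 y 1.59
1.6 x -0.03 y 1.6
1.7 x 0.13 y 1.59
1.8 x 0.29 y 1.57
```

The fingers closed fully (0.3 mm) on nothing, so the camera was right: the tips are above the bar. I'll measure the real fingertip position.

```bash
python3 - <<'E'
from h import *
T=bot.get_obs()["tool_pos"]
p,d=bot.capture("side"); cv2.imwrite("pics/s7.png",cv2.resize(p[100:220,240:400,::-1],(800,600)))
P=cloud("side",d); Q=P.reshape(-1,3)
m=(abs(Q[:,0]-T[0])<35)&(abs(Q[:,1]-T[1])<30)&(Q[:,2]>42)
q=Q[m]
for a in range(42,120,6):
    s=q[(q[:,2]>=a)&(q[:,2]<a+6)]
    if len(s): print(a,len(s),"x",s[:,0].min().round(),s[:,0].max().round(),"y",s[:,1].min().round(),s[:,1].max().round())
p,d=bot.capture("top"); cv2.imwrite("pics/t7.png",cv2.resize(p[130:280,270:470,::-1],(800,600)))
E
```

```text
48 6 x 414.0 427.0 y -262.0 -260.0
54 12 x 407.0 433.0 y -262.0 -258.0
60 21 x 405.0 437.0 y -271.0 -258.0
66 23 x 404.0 438.0 y -279.0 -258.0
72 21 x 403.0 436.0 y -268.0 -257.0
78 18 x 404.0 437.0 y -273.0 -258.0
84 26 x 401.0 437.0 y -270.0 -256.0
90 16 x 403.0 439.0 y -262.0 -257.0
96 6 x 412.0 435.0 y -262.0 -255.0
102 1 x 426.0 426.0 y -261.0 -261.0
108 1 x 392.0 392.0 y -278.0 -278.0
114 2 x 391.0 391.0 y -275.0 -269.0
```

View pics/s7.png

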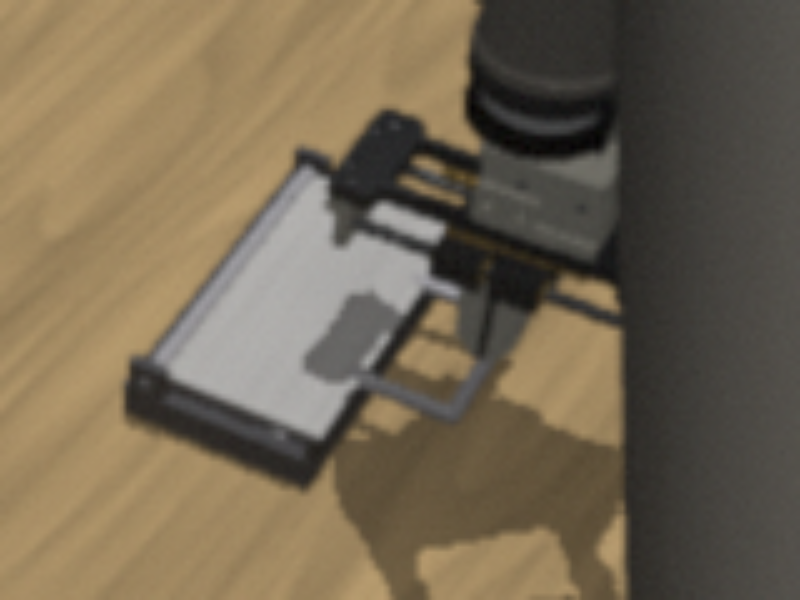

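View pics/t7.png

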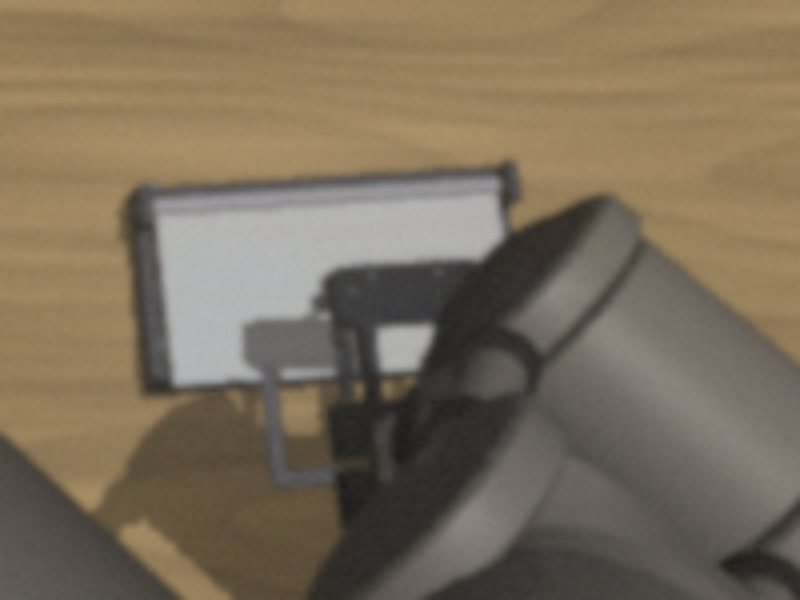

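The tips are really at about z = 48, with x ≈ 420 and y ≈ −270, both as intended. So the reported TCP z is about 34 mm too low, and the finger carriers are higher than expected by the same amount. I'll reopen, descend 34 mm while watching the force, and then look.

```bash
python3 -m handwheel '[[[0,0,0,0],[0,0,0,0],[0,0,0,0],[0,0,0,0],[0,0,0,0],[0,0,0,0],[0,0,0,0],[0,0,0,0]]]' 0.5; python3 -m handwheel '[[[0.4,0,0,0],[0.4,0,0,0],[0.4,0,0,0],[0.4,0,0,0],[0.4,0,0,0],[0,0,0,0]]]'
python3 - <<'E'
from h import *
p,d=bot.capture("side"); cv2.imwrite("pics/s8.png",cv2.resize(p[100:220,240:400,::-1],(800,600)))
T=bot.get_obs()["tool_pos"]; P=cloud("side",d); Q=P.reshape(-1,3)
m=(abs(Q[:,0]-T[0])<50)&(abs(Q[:,1]+263)<8)&(Q[:,2]>10)&(abs(Q[:,0]-T[0])>12)
q=Q[m]
for a in range(12,80,6):
    s=q[(q[:,2]>=a)&(q[:,2]<a+6)]
    if len(s): print(a,len(s),"x",s[:,0].min().round(),s[:,0].max().round(),"y",s[:,1].min().round(),s[:,1].max().round())
E
```

```text
time: 5.33
tool_pos: [420.5, -272.0, 14.4]
tcp_rot: [0.076, 1.571, -1.412]
contact_force: [0.5, -0.7, 0.0]
grip_width: 45.3
time: 5.83
tool_pos: [420.0, -271.6, -6.6]
tcp_rot: [-2.35, 1.569, 2.444]
contact_force: [-0.2, 0.0, 0.9]
grip_width: 45.5
24 1 x 395.0 395.0 y -263.0 -263.0
30 14 x 390.0 454.0 y -269.0 -257.0
36 17 x 382.0 459.0 y -268.0 -256.0
42 24 x 381.0 460.0 y -268.0 -256.0
48 17 x 384.0 461.0 y -271.0 -257.0
54 20 x 380.0 461.0 y -267.0 -256.0
60 28 x 380.0 461.0 y -268.0 -255.0
66 17 x 380.0 459.0 y -266.0 -256.0
72 12 x 380.0 457.0 y -267.0 -255.0
78 4 x 445.0 450.0 y -259.0 -255.0
```

View pics/s8.png

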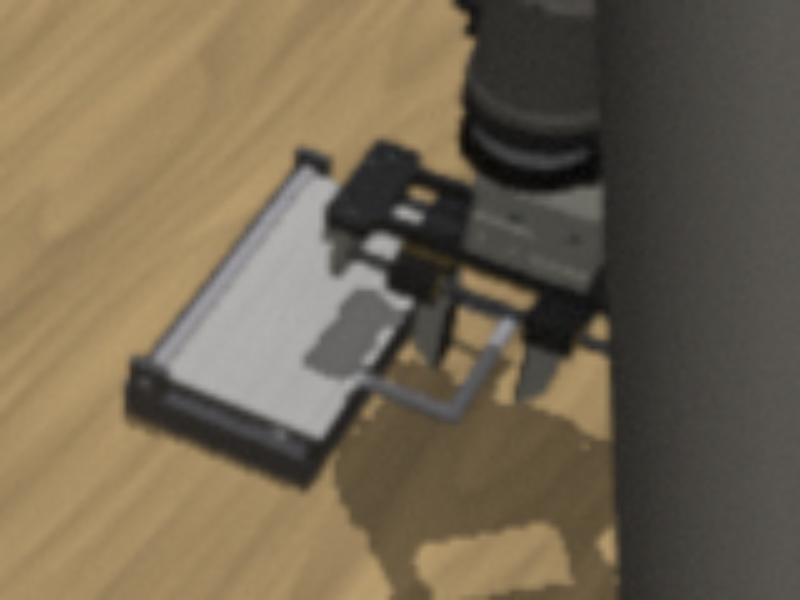

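```bash
python3 - <<'E'
from h import *
p,d=bot.capture("side"); P=cloud("side",d)
for v in range(143,158): print(v,P[v,303:315,2].round(0).astype(int))
E
```

```text
143 [ 33  33 134 137 138 137 137 137 137 136 135 137]
144 [ 34  34 128 134 136 134 135 136 137 138 136 138]
145 [ 31  32 127 127 131 130 133 134 136 137 136 135]
146 [ 35  36 123 126 127 128 131 129 134 133 133 130]
147 [ 37  37 119 124 123 122 127 127 128 131 129 125]
148 [ 32  37  34 117 120 124 120 115 112 103  98  36]
149 [ 37  34  34  35 116 117 118 113 112  98  35  31]
150 [ 34  32  35 110 113 116 111 112 111 109 112 112]
151 [ 33  34  34 107 108 110 110 107 106 112 113 109]
152 [ 37  33  37 105 106 109 103 100  35 109 106 107]
153 [ 35  33  31 102 100 102  99  34  35  34  36 106]
154 [851  33  36  98  98  99  95  34  36  36  38  36]
155 [34 35 30 33 34 96 35 33 32 36 32 33]
156 [36 38 34 37 34 33 36 36 32 35 33 33]
157 [ 35  35  32  35  36  35 851  35  34  35  33  33]
```

The tips are at about z = 27 with no contact, and the hanging bracket at about z = 95 clears the plate. I'll descend 13 mm more and close.

```bash
python3 -m handwheel '[[[0.35,0,0,0],[0.35,0,0,0],[0.35,0,0,0],[0.25,0,0,0],[0,0,0,0]]]'; python3 -m handwheel '[[[0,0,0,0],[0,0,0,0],[0,0,0,0],[0,0,0,0],[0,0,0,0],[0,0,0,0],[0,0,0,0],[0,0,0,0]]]' 0;  python3 -m handwheel '[[[0,0,0,0],[0,0,0,0]]]'
```

```text
time: 6.35
tool_pos: [420.2, -271.8, -19.2]
tcp_rot: [-2.342, 1.57, 2.453]
contact_force: [0.2, -0.1, -0.3]
grip_width: 45.8
time: 7.02
tool_pos: [421.3, -272.1, -18.4]
tcp_rot: [1.127, 1.569, -0.362]
contact_force: [4.9, 1.5, -1.0]
grip_width: 8.3
time: 7.18
tool_pos: [421.3, -272.1, -18.4]
tcp_rot: [1.089, 1.569, -0.4]
contact_force: [4.4, 2.8, -1.0]
grip_width: 8.8
```

The fingers hold at 8.8 mm with about 5 N of side load, so the bar is gripped. I'll start lifting along the arc.

```bash
python3 -m handwheel '[[[-0.8,0.02,0,0],[-0.8,0.06,0,0],[-0.8,0.1,0,0],[-0.78,0.14,0,0],[-0.78,0.18,0,0],[-0.77,0.22,0,0]]]'
python3 - <<'E'
from h import *
p,d=bot.capture("side"); cv2.imwrite("pics/s9.png",cv2.resize(p[80:220,220:407,::-1],(800,600)))
E
```

```text
time: 7.68
tool_pos: [427.9, -271.5, 28.5]
tcp_rot: [-1.11, 1.571, -2.599]
contact_force: [7.4, -1.0, -8.7]
grip_width: 8.7
```

View pics/s9.png

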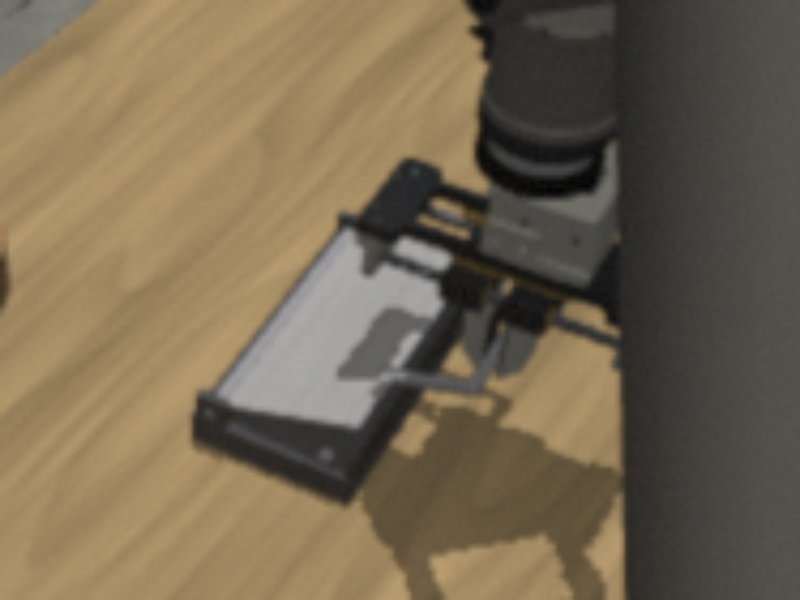

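The backrest is lifting with the bar held, at about (490, 355) in the crop. Continuing along the arc.

```bash
python3 -m handwheel '[[[-0.76,0.28,0,0],[-0.74,0.3,0,0],[-0.73,0.33,0,0],[-0.71,0.37,0,0],[-0.69,0.4,0,0],[-0.67,0.44,0,0],[-0.65,0.47,0,0],[-0.62,0.5,0,0]]]'; python3 -m handwheel '[[[-0.6,0.53,0,0],[-0.57,0.56,0,0],[-0.54,0.59,0,0],[-0.52,0.61,0,0],[-0.48,0.64,0,0],[-0.45,0.66,0,0]]]'
python3 - <<'E'
from h import *
p,d=bot.capture("side"); cv2.imwrite("pics/s10.png",cv2.resize(p[60:220,200:413,::-1],(800,600)))
E
```

```text
time: 8.4
tool_pos: [456.8, -268.9, 85.3]
tcp_rot: [-1.712, 1.567, 3.083]
contact_force: [-8.2, -3.0, 0.6]
grip_width: 9.0
time: 8.9
tool_pos: [492.7, -265.9, 118.3]
tcp_rot: [-1.507, 1.568, -2.996]
contact_force: [-9.1, -0.2, 9.9]
grip_width: 8.9
```

View pics/s10.png

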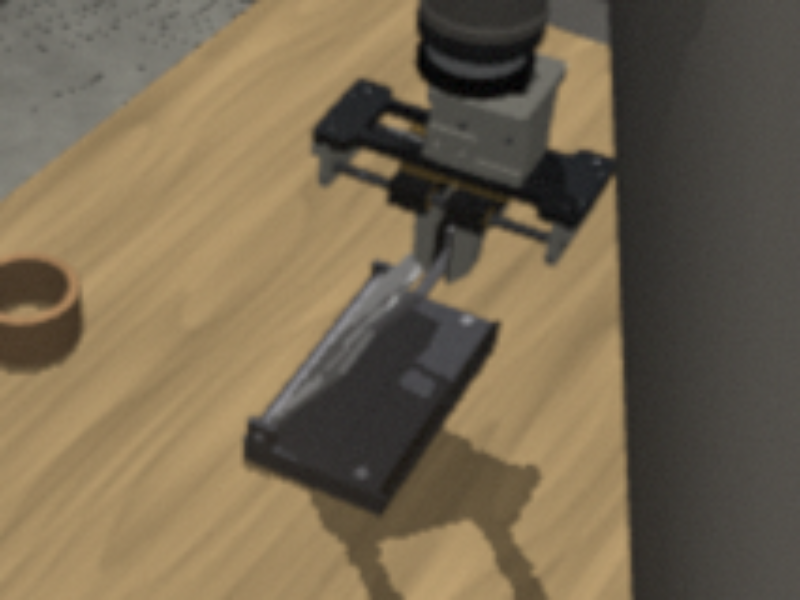

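The backrest is at about 1.0 rad and the bar is still held, at about (445, 250) in the crop. The load is radially outward, so I'll let the radius out slightly as I carry on over the balance point.

```bash
python3 -m handwheel '[[[-0.52,0.66,0,0],[-0.48,0.68,0,0],[-0.36,0.72,0,0],[-0.32,0.74,0,0],[-0.27,0.75,0,0],[-0.23,0.77,0,0],[-0.19,0.78,0,0],[-0.16,0.78,0,0]]]'; python3 -m handwheel '[[[-0.11,0.79,0,0],[-0.08,0.8,0,0],[-0.03,0.8,0,0],[0,0.8,0,0],[0.04,0.8,0,0],[0.09,0.79,0,0],[0,0,0,0]]]'
python3 - <<'E'
from h import *
p,d=bot.capture("side"); cv2.imwrite("pics/s11.png",cv2.resize(p[40:220,170:410,::-1],(800,600)))
E
```

```text
time: 9.62
tool_pos: [554.1, -260.8, 141.6]
tcp_rot: [1.539, 1.57, 0.051]
contact_force: [0.4, 1.0, 2.1]
grip_width: 8.9
time: 10.2
tool_pos: [602.1, -256.9, 141.4]
tcp_rot: [1.837, 1.57, 0.349]
contact_force: [3.1, 1.1, -2.0]
grip_width: 9.2
```

View pics/s11.png

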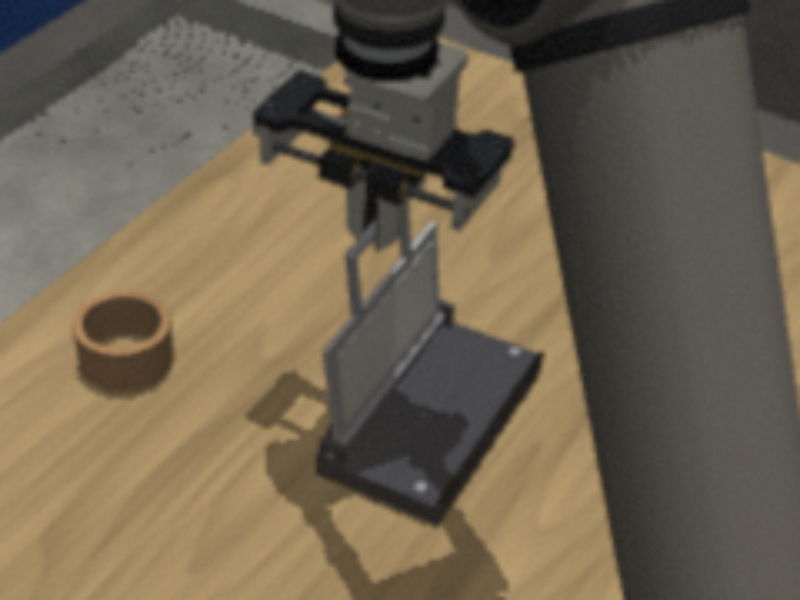

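The backrest is past upright at about 1.71 rad. I'll follow it nearly to the stop, then release.

```bash
python3 -m handwheel '[[[0.12,0.6,0,0],[0.13,0.6,0,0],[0.08,0.3,0,0],[0,0,0,0],[0,0,0,0]]]'; python3 -m handwheel '[[[0,0,0,0],[0,0,0,0],[0,0,0,0],[0,0,0,0],[0,0,0,0],[0,0,0,0],[0,0,0,0],[0,0,0,0]]]' 0.55
python3 - <<'E'
from h import *
p,d=bot.capture("side"); cv2.imwrite("pics/s12.png",cv2.resize(p[40:220,170:410,::-1],(800,600)))
E
```

```text
time: 10.67
tool_pos: [615.8, -255.9, 138.9]
tcp_rot: [1.542, 1.57, 0.053]
contact_force: [3.8, 2.7, -1.4]
grip_width: 8.9
time: 11.33
tool_pos: [615.3, -256.2, 139.1]
tcp_rot: [-0.194, 1.571, -1.683]
contact_force: [0.2, 0.8, 0.0]
grip_width: 50.1
```

View pics/s12.png

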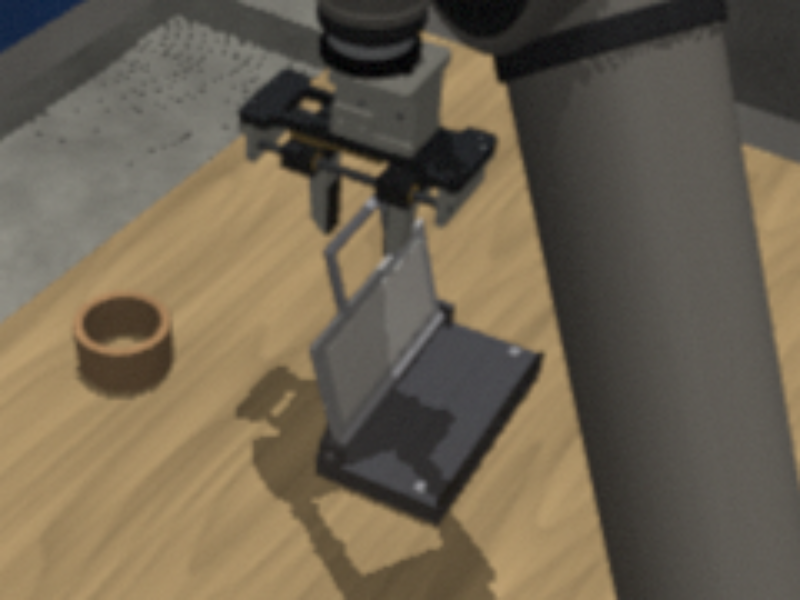

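It is released and leaning back, with zero force and the bar at about (350, 230) between the open fingers. I'll rise straight up.

```bash
python3 -m handwheel '[[[-1,0,0,0],[-1,0,0,0],[-1,0,0,0],[-1,0,0,0],[-1,0,0,0],[-1,0,0,0],[-1,0,0,0],[-1,0,0,0]]]'; python3 -m handwheel '[[[0,-2,0,0],[0,-2,0,0],[0,-2,0,0],[0,-2,0,0],[0,-2,0,0],[0,-2,0,0],[0,0,0,0],[0,0,0,0]]]'
python3 - <<'E'
from h import *
p,d=bot.capture("side"); cv2.imwrite("pics/s13.png",p[:,:,::-1])
P=cloud("side",d).reshape(-1,3)
xb=np.array([.9966,.082,0]);yb=np.array([-.082,.9966,0]);H=np.array([579.5,-257.9,32])
r=(P-H)@xb; s=(P-H)@yb
m=(abs(s)<95)&(abs(r)<70)&(P[:,2]>55)&(P[:,2]<200)
k=np.polyfit(P[m][:,2],r[m],1); print(m.sum(),k,"theta",np.pi/2+np.arctan(k[0]),"top z",P[m][:,2].max())
p,d=bot.capture("top"); cv2.imwrite("pics/t13.png",p[:,:,::-1])
o=bot.get_obs();print(o["time"],o["contact_force"])
E
```

```text
time: 12.05
tool_pos: [615.5, -256.0, 220.1]
tcp_rot: [0.789, 1.57, -0.7]
contact_force: [0.2, -0.2, -0.8]
grip_width: 50.7
time: 12.72
tool_pos: [495.7, -266.1, 220.0]
tcp_rot: [0.942, 1.57, -0.548]
contact_force: [-0.2, -0.2, 0.4]
grip_width: 50.9
1187 [  0.27846867 -11.1496253 ] theta 1.842384468633154 top z 193.73631980171353
12.8167 [-0.24742171 -0.00920289  0.06393491]
```

View pics/s13.png

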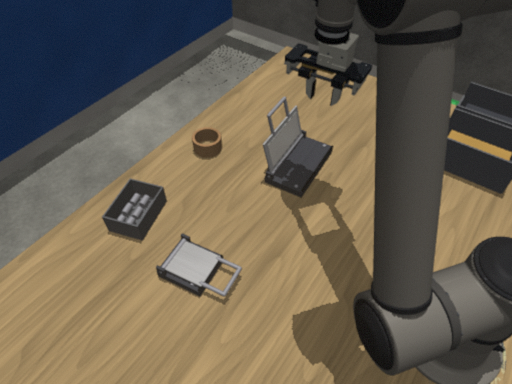

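View pics/t13.png

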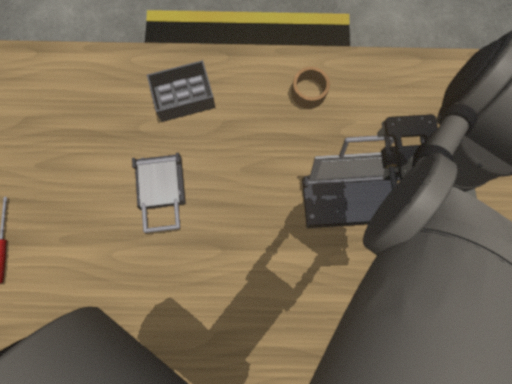

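The side view shows the wide stand open by itself, with its bar at about (278, 112) and the gripper clear at about (325, 75). The fitted angle is 1.84 rad. In both views the narrow stand is still flat (side about (200, 265), top about (160, 190)). I'm handing the job in.

```bash
python3 -c "
from plant import bot
print(bot.close_job())"
```

```text
the job is handed in; nothing more can be done
None
```

The wide stand is open and leaning back on its own, and the narrow stand is still folded. I gripped the wide stand's bar from above, swung its backrest over the balance point nearly to the stop, released it, and lifted the gripper clear.

**Last checks:**
- **Angle:** the depth fit gave 1.84 rad, against 1.83 rad for fully open.
- **Robot contact:** the contact force read about 0 N, with the gripper well above the stand.
- **Narrow stand:** it lies flat and unmoved in both camera views.
- **Time:** the clock read about 12.8 s at the last check, well inside the 42 s limit.
- **Force:** the highest contact force I read was about 13 N.

**What disagreed:** the reported TCP height was about 34 mm lower than where the cameras showed the fingertips. Because of this, my first close missed above the bar and shut on nothing. I corrected the height from the depth image, and the second grip held. While holding the 10 mm bar the width read about 9 mm.

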